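# Wind the red-knobbed handle press home to its lock pin

### The arm

A 7-joint arm with a two-finger parallel gripper is mounted at the origin on a cart in front of the work surface, level with it; the furniture and walls round the work are solid. World frame = base frame: x ahead of the robot, y to its left, z up, the work surface at z = 0. Lengths are in m, angles in rad, forces in N, time in s.
With the tool pointing down it reaches from about 0.425 to 0.95 m from the base axis. Payload 4.7 kg.
Tool frame: the origin (TCP) lies on the mounting face of the last link; the fingertips stand 182 mm ahead of it and the grasp point (between the pads) lies 164 mm ahead of it (manip.tcp_to_grasp is the z of the grasp point in the tool frame, in m); z points along the fingers, y is the line along which they close (so a half turn about z gives the same grasp; the last joint's range is limited). The gripper opens to 87 mm and grips with 3 to 60 N. Pads are 19 mm wide; open, the fingers measure 117 mm over their backs; the gripper's body (75 mm by 190 mm) begins 51 mm behind the grasp point.
Start: joints at [1.294, 0.469, -0.049, 1.532, 0.024, 1.141, -0.082], TCP at [0.166, -0.654, 0.405] pointing down, gripper open.
Joint ranges: [-2.59, 2.59], [-0.33, 1.99], [-1.39, 1.29], [0.1, 2.45], [-1.04, 4.18], [0.21, 1.99], [-2.66, 2.66]. Speed limits (rad/s): [2.57, 2.57, 3.14, 3.14, 3.14, 3.14, 3.14].

### API

Orientations are given as a unit quaternion [w, x, y, z].
In Python, from rig import manip gives the robot as it stands.
- The arm moves only by the tool carry_out, never from a script. Its argument "plan" is one flat list of numbers, 7 for each row, row after row: the shift along the world's x, y, z in cm, then the turn, a rotation vector about the world's x, y, z in rad, then the gripper command: -1 is shut, 1 is fully open, values between are in proportion. In form: [x, y, z, wx, wy, wz, hand, x, y, z, wx, wy, wz, hand, ...]. A call has 1 to 20 rows; each row is the pose to reach, as a shift and turn from the pose commanded when the call began; what a row does not reach only later rows make up. A row lasts 1/8 s, in which the tool goes at most 62.5 mm and 10.7 degrees, less where a joint would pass 70% of its speed; a pose out of reach is approached as far as the arm can. A call with a gripper value outside its range is refused whole. The fingers move at their own pace and stop on an object; "force" is the grip in N (left out, the last holds). Time passes only in rows, so rows that repeat a pose let the fingers close. It gives the time, the measured TCP pose, the force, the opening and the grip force at its end, in the units of the state.
- manip.read_state(): the state, without advancing time (a new reading comes with each control period).
- manip.camera(name): name is "scene" or "top"; returns a dict with "pixels" (420x560x3 uint8, red, green, blue), "intrinsics" (3x3 intrinsics, pixels), "k1" (the pictures are not rectified: a ray, as slopes to the right and down, at radius r is drawn at 1 + k1 r^2 times it, then the intrinsics apply), "world_from_camera" (4x4, takes a point from camera to world coordinates). Camera axes: x right, y up, looking along -z (the intrinsics and any distortion apply to the point x, -y, -z); pixel columns grow to the right and rows downward; lengths in m; the calibration is good to about 2 mm. A picture is of the moment at which its call begins. There is no depth.
- manip.finish_job(): hands the job in; it is judged then, once.
The state is a dict: "t": time; "joint_positions": joint angles; "dq": joint speeds; "joint_efforts": joint torques, N m; "tool_pos": TCP position; "ee_rot": TCP orientation; "force": force on the tool from outside, world axes, zero at the start; "moment": the same for the moment, N m; "finger_gap": finger opening in m; "grasp_force": force on a finger pad.
Only numpy, scipy, OpenCV 4.12 (cv2) and the standard library are available. Lean on these libraries where they do the work, as an engineer would, in place of code of your own. Each camera call takes 0.05 s, during which the arm holds its last target. There are 200 camera calls.

### The job

On the press with the red crank knob, turn the crank clockwise (seen from above) through one full turn, then on until the notch in its brass collar next faces the yellow lock pin, so that the pin can be pushed in; leave it standing there and let go. Do not move the crank of the press with the black knob.

Things in the scene. Friction and masses are not known exactly. Their poses are not given: they have to be found in the camera images.
- red_press: fixed blue bridge press, base 124 x 80 mm, its vertical screw worked by a red-knobbed crank. Origin: on the screw's axis at table level; z up. A yellow lock pin, 6 mm thick, lies level in a lug on the -x side and points along +x at the axis, 71 mm above the table, tip 28 mm from the axis. Bridge and lug stay below 81 mm. Either of two places, angle varies.
- red_crank (a joint): crank angle, rad, growing clockwise seen from above; starts at -11.0 to -7.2. At 0 the notch faces the lock pin. Stays where left, takes 0.1 N m; stops at -12.0 and 0.7. The screw sinks 4 mm a turn. The brass collar, 50 mm across, under the crank has one notch, white inside, 17 mm wide, diametrically opposite the crank arm: at 0 the knob is on the far side of the axis from the pin.
- red_knob (a point): middle of the red knob, an upright cylinder 22 mm across, 42 mm tall, that spins freely on the crank arm: hold it and carry it round a circle of radius 55 mm about the screw's axis without turning the grip. The arm's top is 22 mm below this point, the knob's top 20 mm above. 120 mm above the table at joint 0, 5 to 7 mm higher at the start. x axis: outward along the arm.
- black_knob (a point): the same point on the black knob of a second, otherwise equal press with a paler handle in it; leave it alone.

How it is judged:
By the outcome, as a careful person would: the job done as asked, in the order asked, and still so for the second after the job is handed in, with the robot touching nothing.
It also fails if it takes over 64 s, if anything falls off the work surface, if the arm or the gripper's body presses on something with over 40 N, if the wrist force passes 120 N, or if a joint passes its speed limit or range.

## Working session

There is one attempt and no reset: what is moved stays moved. The work goes in short steps, Python scripts to look and compute and a tool call to move; the robot and the scene stay as the last step left them, time stands still between calls to the robot, and variables do not carry over. Pictures are saved under pics/ and viewed, at most 10 in all, crops included, and the job is handed in when it is done.

Besides the shell and the picture viewer there is one more tool, called after "Emit:" in YAML: its name, and indented under it one key for each argument. carry_out: Moves the arm, as the interface text tells. Its arguments: {"type":"object","properties":{"plan":{"type":"array","items":{"type":"number"}},"force":{"type":"number"}},"required":["plan"]}

```bash
mkdir -p pics; cat > h.py <<'E'
import numpy as np, cv2
from rig import manip
def ray(c,u,v):
    K=np.array(c["intrinsics"]);d=np.array([(u-K[0,2])/K[0,0],(v-K[1,2])/K[1,1]]);s=d.copy()
    for _ in range(30): s=d/(1+c["k1"]*(s@s))
    T=np.array(c["world_from_camera"]);return T[:3,3],T[:3,:3]@np.array([s[0],-s[1],-1])
def atz(c,u,v,z):
    o,d=ray(c,u,v);return o+d*(z-o[2])/d[2]
def proj(c,p):
    T=np.array(c["world_from_camera"]);q=T[:3,:3].T@(np.array(p)-T[:3,3]);s=np.array([q[0],-q[1]])/-q[2]
    s=s*(1+c["k1"]*(s@s));K=np.array(c["intrinsics"]);return K[0,0]*s[0]+K[0,2],K[1,1]*s[1]+K[1,2]
E
python3 - <<'E'
from h import *
for n in("scene","top"):
    c=manip.camera(n);cv2.imwrite(f"pics/{n}0.png",c["pixels"][:,:,::-1]);print(n,c["intrinsics"],c["k1"],np.round(c["world_from_camera"],3))
s=manip.read_state();print(s, manip.tcp_to_grasp)
E
```

```text
scene [[384.01530256   0.         278.84776183]
 [  0.         384.01530256 216.60063578]
 [  0.           0.           1.        ]] -0.008312176111688932 [[-0.39   0.682 -0.619  0.03 ]
 [-0.921 -0.275  0.277  0.256]
 [ 0.019  0.678  0.735  0.73 ]
 [ 0.     0.     0.     1.   ]]
top [[392.81749475   0.         276.08770372]
 [  0.         392.81749475 204.47102258]
 [  0.           0.           1.        ]] 0.007610177492990232 [[ 0.022  0.998 -0.063  0.527]
 [-1.     0.023  0.009  0.018]
 [ 0.01   0.063  0.998  0.942]
 [ 0.     0.     0.     1.   ]]
{'t': 0.1, 'joint_positions': array([ 1.2940845 ,  0.46939919, -0.04859614,  1.53352185,  0.02412313,
        1.14100376, -0.08226688]), 'dq': array([-4.18997521e-04,  2.05656636e-04, -2.61736521e-05, -3.51860759e-03,
        7.51811354e-05,  6.01467988e-04, -2.00803329e-04]), 'joint_efforts': array([ 7.77080622e-04, -5.09169781e+01, -8.13951250e-02, -2.36829382e+01,
       -6.15337514e-02,  3.44691309e-02,  3.69577333e-05]), 'tool_pos': array([ 0.16554024, -0.65418277,  0.40380049]), 'ee_rot': array([-8.60382036e-04,  9.92328669e-01,  1.23624635e-01, -1.47097009e-04]), 'force': array([ 0.31634186,  0.03650583, -0.07291524]), 'moment': array([0.03518961, 0.00975838, 0.06431808]), 'grasp_force': 0.0, 'finger_gap': 0.08710580718831325} 0.1635
```

View pics/top0.png

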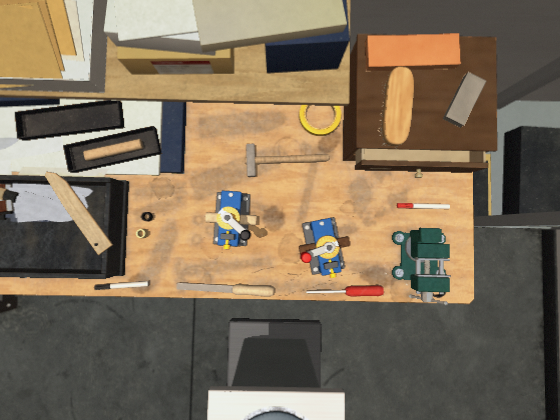

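View pics/scene0.png

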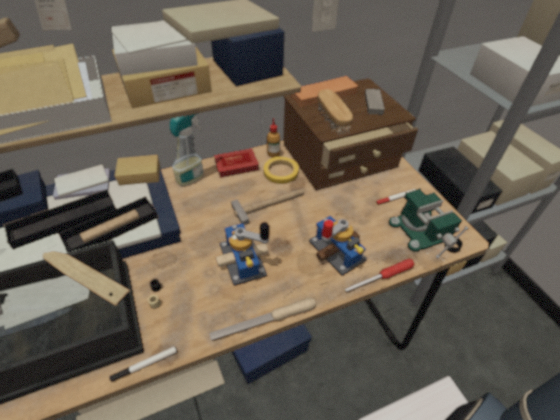

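The top view shows the red press at about (325,248), its red knob at (306,257) and a yellow pin lug near (332,273). The black press is at (230,218). I'll enlarge both views of the red press.

```bash
python3 - <<'E'
import cv2,numpy as np
a=cv2.imread("pics/top0.png")[205:295,285:365];b=cv2.imread("pics/scene0.png")[200:290,295:375]
r=lambda x:cv2.resize(x,None,fx=5,fy=5,interpolation=cv2.INTER_CUBIC)
cv2.imwrite("pics/c0.png",np.hstack([r(a),r(b)]))
E
```

```text
(no output)
```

View pics/c0.png

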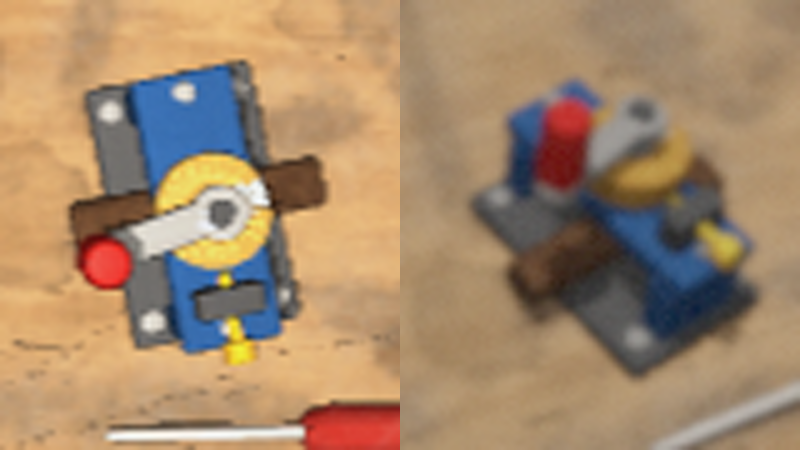

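```bash
cat > m.py <<'E'
from h import *
from scipy.optimize import least_squares
t=manip.camera("top");s=manip.camera("scene")
P=lambda u,v,o:(u/5-.4+o[0],v/5-.4+o[1])
T=(285,205);S=(295-80,200)
kt=P(105,260,T);ks=P(568,115,S)
pin0=P(226,275,T);pin1=P(240,352,T);pe=P(728,252,S)
col=P(214,211,T)
base=[P(*p,T) for p in((87,92),(245,62),(298,312),(137,348))]
for z in (.14,.145,.146): print("knob top",z,atz(t,*kt,z),atz(s,*ks,z))
p0,p1=atz(t,*pin0,.071),atz(t,*pin1,.071);print("pin",p0,p1,atz(s,*pe,.071),"dir",np.arctan2(*(p0-p1)[1::-1]))
for z in(.085,.09,.095): print("collar",z,atz(t,*col,z))
b=np.array([atz(t,*p,.008) for p in base]);print("base",b,b.mean(0),np.linalg.norm(np.diff(b[[0,1,2,3,0]],axis=0),axis=1))
d=b[:2].mean(0)-b[2:].mean(0);print("dir",np.arctan2(d[1],d[0]))
E
python3 m.py
```

```text
knob top 0.14 [ 0.47333061 -0.05129876  0.14      ] [ 0.47323132 -0.05483078  0.14      ]
knob top 0.145 [ 0.47366769 -0.05086768  0.145     ] [ 0.4694762  -0.05219941  0.145     ]
knob top 0.146 [ 0.47373511 -0.05078147  0.146     ] [ 0.46872517 -0.05167313  0.146     ]
pin [ 0.46325906 -0.1107089   0.071     ] [ 0.42978433 -0.11730726  0.071     ] [ 0.42801404 -0.11825887  0.071     ] dir 0.19461985078815267
collar 0.085 [ 0.49178876 -0.10306112  0.085     ]
collar 0.09 [ 0.49199645 -0.10235556  0.09      ]
collar 0.095 [ 0.49220414 -0.10164999  0.095     ]
base [[ 0.54354211 -0.05276298  0.008     ]
 [ 0.55947316 -0.12773162  0.008     ]
 [ 0.44200732 -0.15426045  0.008     ]
 [ 0.42356219 -0.07847088  0.008     ]] [ 0.49214619 -0.10330648  0.008     ] [0.07664264 0.12042426 0.07800181 0.12270321]
dir 0.21654494049709122
```

The fits agree. The screw axis is at about (0.492, -0.103), the press yaw is about 0.21, and the knob is at (0.473, -0.051), which gives a radius of 55 mm. That puts the crank at about -8.0 rad, so it needs about 458° clockwise. First I'll move above the knob.

Emit:
carry_out:
  plan: [2,4,0,0,0,0,0.15,5,10,0,0,0,0,0.15,8,16,0,0,0,0,0.15,11,22,0,0,0,0,0.15,14,28,0,0,0,0,0.15,17,34,0,0,0,0,0.15,20,40,0,0,0,0,0.15,23,46,0,0,0,0,0.15,26,52,0,0,0,0,0.15,29,57,0,0,0,0,0.15,30.8,60.3,0,0,0,0,0.15,30.8,60.3,0,0,0,0,0.15,30.8,60.3,0,0,0,0,0.15,30.8,60.3,0,0,0,0,0.15]

```text
t: 1.95
tool_pos: [0.473, -0.0531, 0.4045]
ee_rot: [0.0, 0.993, 0.122, -0.0]
force: [0.1, -0.5, 0.0]
finger_gap: 0.0497
grasp_force: 0.0
```

Emit:
carry_out:
  plan: [0,0.2,-3,0,0,0,0.15,0,0.2,-6,0,0,0,0.15,0,0.2,-8,0,0,0,0.15,0,0.2,-10,0,0,0,0.15,0,0.2,-11.2,0,0,0,0.15,0,0.2,-11.2,0,0,0,0.15,0,0.2,-11.2,0,0,0,0.15]

```text
t: 2.82
tool_pos: [0.4739, -0.0497, 0.2934]
ee_rot: [0.0, 0.992, 0.123, 0.001]
force: [0.2, 0.3, 0.7]
finger_gap: 0.0497
grasp_force: 0.0
```

```bash
python3 - <<'E'
from h import *
s=manip.read_state();print(s["tool_pos"],s["force"])
c=manip.camera("scene");a=c["pixels"][150:290,250:400,::-1]
cv2.imwrite("pics/s1.png",cv2.resize(a,None,fx=4,fy=4,interpolation=cv2.INTER_CUBIC))
E
```

```text
[ 0.47386238 -0.04972022  0.29342987] [0.17456515 0.3038821  0.73989591]
```

View pics/s1.png

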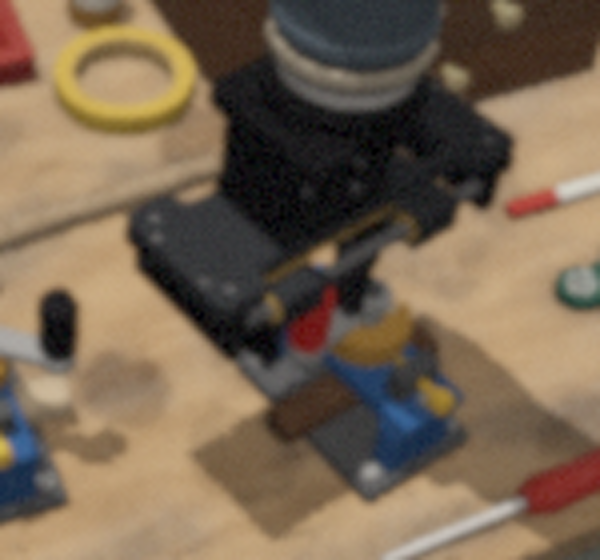

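The red knob, at about (315,320) in the crop, stands between the fingers, and the black knob is well clear. Now I'll close.

Emit:
carry_out:
  plan: [0,0,0,0,0,0,-1,0,0,0,0,0,0,-1,0,0,0,0,0,0,-1,0,0,0,0,0,0,-1,0,0,0,0,0,0,-1,0,0,0,0,0,0,-1]
  force: 25

```text
t: 3.62
tool_pos: [0.4739, -0.0503, 0.2929]
ee_rot: [0.001, 0.992, 0.123, 0.0]
force: [1.8, -5.0, 0.1]
finger_gap: 0.0214
grasp_force: 25.0
```

```bash
python3 - <<'E'
from h import *
s=manip.read_state();print(s["tool_pos"],s["force"])
a0=1.924
# cumulative clockwise angle every 12 deg; offsets in cm
k=np.arange(1,40);a=a0-np.radians(12)*k
o=5.5*np.c_[np.cos(a)-np.cos(a0),np.sin(a)-np.sin(a0)];z=-.4*12*k/360
for i in range(39): print(k[i]*12,np.round([*o[i],z[i]],2))
E
```

```text
[ 0.47387729 -0.05033366  0.29288889] [ 1.76749969 -4.97344649  0.11645767]
12 [ 1.11  0.28 -0.01]
24 [ 2.26  0.33 -0.03]
36 [ 3.4   0.13 -0.04]
48 [ 4.46 -0.29 -0.05]
60 [ 5.42 -0.93 -0.07]
72 [ 6.22 -1.76 -0.08]
84 [ 6.84 -2.73 -0.09]
96 [ 7.23 -3.81 -0.11]
108 [ 7.4  -4.95 -0.12]
120 [ 7.32 -6.09 -0.13]
132 [ 7.01 -7.2  -0.15]
144 [ 6.47 -8.22 -0.16]
156 [ 5.74 -9.1  -0.17]
168 [ 4.84 -9.81 -0.19]
180 [  3.8  -10.32  -0.2 ]
192 [  2.69 -10.6   -0.21]
204 [  1.54 -10.65  -0.23]
216 [  0.41 -10.45  -0.24]
228 [ -0.66 -10.03  -0.25]
240 [-1.62 -9.39 -0.27]
252 [-2.42 -8.56 -0.28]
264 [-3.03 -7.59 -0.29]
276 [-3.43 -6.51 -0.31]
288 [-3.59 -5.38 -0.32]
300 [-3.52 -4.23 -0.33]
312 [-3.21 -3.12 -0.35]
324 [-2.67 -2.1  -0.36]
336 [-1.93 -1.22 -0.37]
348 [-1.03 -0.51 -0.39]
360 [ 0.   0.  -0.4]
372 [ 1.11  0.28 -0.41]
384 [ 2.26  0.33 -0.43]
396 [ 3.4   0.13 -0.44]
408 [ 4.46 -0.29 -0.45]
420 [ 5.42 -0.93 -0.47]
432 [ 6.22 -1.76 -0.48]
444 [ 6.84 -2.73 -0.49]
456 [ 7.23 -3.81 -0.51]
468 [ 7.4  -4.95 -0.52]
```

Emit:
carry_out:
  plan: [1.11,0.28,-0.01,0,0,0,-1,2.26,0.33,-0.03,0,0,0,-1,3.4,0.13,-0.04,0,0,0,-1,4.46,-0.29,-0.05,0,0,0,-1,5.42,-0.93,-0.07,0,0,0,-1,6.22,-1.76,-0.08,0,0,0,-1,6.84,-2.73,-0.09,0,0,0,-1,7.23,-3.81,-0.11,0,0,0,-1,7.4,-4.95,-0.12,0,0,0,-1,7.4,-4.95,-0.12,0,0,0,-1,7.4,-4.95,-0.12,0,0,0,-1]

```text
t: 5.0
tool_pos: [0.5483, -0.0995, 0.2918]
ee_rot: [0.001, 0.992, 0.123, 0.001]
force: [4.1, -0.9, -0.4]
finger_gap: 0.0217
grasp_force: 25.0
```

Emit:
carry_out:
  plan: [-0.08,-1.14,-0.01,0,0,0,-1,-0.39,-2.25,-0.03,0,0,0,-1,-0.93,-3.27,-0.04,0,0,0,-1,-1.66,-4.15,-0.05,0,0,0,-1,-2.56,-4.86,-0.07,0,0,0,-1,-3.6,-5.37,-0.08,0,0,0,-1,-4.71,-5.65,-0.09,0,0,0,-1,-5.86,-5.7,-0.11,0,0,0,-1,-6.99,-5.5,-0.12,0,0,0,-1,-8.06,-5.08,-0.13,0,0,0,-1,-9.02,-4.44,-0.15,0,0,0,-1,-9.82,-3.61,-0.16,0,0,0,-1,-10.43,-2.64,-0.17,0,0,0,-1,-10.83,-1.56,-0.19,0,0,0,-1,-10.99,-0.43,-0.2,0,0,0,-1,-10.92,0.72,-0.21,0,0,0,-1,-10.61,1.83,-0.23,0,0,0,-1,-10.61,1.83,-0.23,0,0,0,-1,-10.61,1.83,-0.23,0,0,0,-1]

```text
t: 7.38
tool_pos: [0.4427, -0.0798, 0.2894]
ee_rot: [-0.0, 0.992, 0.124, 0.002]
force: [6.6, -1.6, -1.3]
finger_gap: 0.0215
grasp_force: 25.0
```

Emit:
carry_out:
  plan: [0.54,1.02,-0.01,0,0,0,-1,1.28,1.9,-0.02,0,0,0,-1,2.18,2.61,-0.04,0,0,0,-1,3.21,3.12,-0.05,0,0,0,-1,4.32,3.4,-0.06,0,0,0,-1,5.47,3.45,-0.08,0,0,0,-1,6.61,3.25,-0.09,0,0,0,-1,7.67,2.83,-0.1,0,0,0,-1,8.63,2.19,-0.12,0,0,0,-1,9.43,1.36,-0.13,0,0,0,-1,10.05,0.39,-0.14,0,0,0,-1,10.44,-0.69,-0.16,0,0,0,-1,10.48,-0.88,-0.16,0,0,0,-1,10.48,-0.88,-0.16,0,0,0,-1,10.48,-0.88,-0.16,0,0,0,-1]

```text
t: 9.25
tool_pos: [0.5467, -0.0887, 0.2879]
ee_rot: [-0.0, 0.992, 0.124, 0.001]
force: [3.4, 2.1, 2.9]
finger_gap: 0.0211
grasp_force: 25.0
```

```bash
python3 - <<'E'
from h import *
s=manip.read_state();print(s["tool_pos"],s["force"])
t=manip.camera("top")["pixels"][205:295,285:365,::-1];b=manip.camera("scene")["pixels"][200:290,295:375,::-1]
r=lambda x:cv2.resize(x,None,fx=5,fy=5,interpolation=cv2.INTER_CUBIC)
cv2.imwrite("pics/c1.png",np.hstack([r(t),r(b)]))
E
```

```text
[ 0.54668012 -0.08866925  0.28788602] [3.36122013 2.09500201 2.89367261]
```

View pics/c1.png

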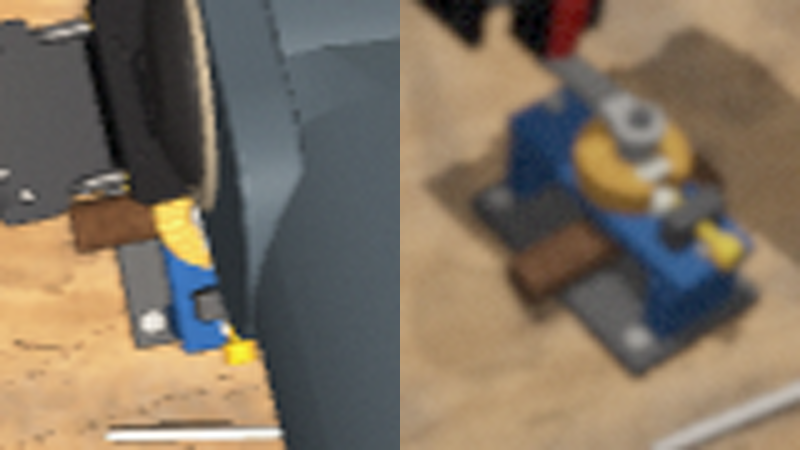

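The right half of the picture shows the white notch at about (660,180) facing the lug and pin at (700,215). I'll release, lift clear and check from above.

Emit:
carry_out:
  plan: [0,0,0,0,0,0,0,0,0,0,0,0,0,0.15,0,0,0,0,0,0,0.15,0,0,0,0,0,0,0.15,0,0,1,0,0,0,0.15,0,0,3,0,0,0,0.15,0,0,6,0,0,0,0.15,0,0,9,0,0,0,0.15,0,0,12,0,0,0,0.15,0,-5,12,0,0,0,0.15,0,-10,12,0,0,0,0.15,0,-15,12,0,0,0,0.15,0,-20,12,0,0,0,0.15,0,-25,12,0,0,0,0.15,0,-30,12,0,0,0,0.15,0,-30,12,0,0,0,0.15,0,-30,12,0,0,0,0.15]

```text
t: 11.48
tool_pos: [0.5464, -0.3889, 0.408]
ee_rot: [-0.0, 0.992, 0.124, 0.0]
force: [0.2, 0.3, 0.3]
finger_gap: 0.0499
grasp_force: 0.0
```

```bash
python3 - <<'E'
from h import *
s=manip.read_state();print(s["tool_pos"],s["force"])
c=manip.camera("top");t=c["pixels"][205:295,285:365,::-1];b=manip.camera("scene")["pixels"][200:290,295:375,::-1]
print("predicted knob top in crop",(np.array(proj(c,[.492+.055*np.cos(.207),-.103+.055*np.sin(.207),.14]))-[284.6,204.6])*5)
r=lambda x:cv2.resize(x,None,fx=5,fy=5,interpolation=cv2.INTER_CUBIC)
cv2.imwrite("pics/c2.png",np.hstack([r(t),r(b)]))
E
```

```text
[ 0.54637446 -0.38887553  0.40795601] [0.20535721 0.3361042  0.29947103]
predicted knob top in crop [206.90681571  83.45681542]
```

View pics/c2.png

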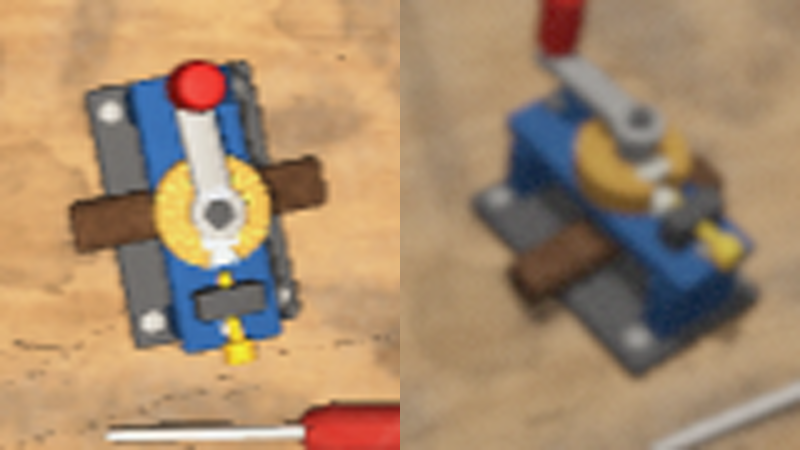

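The knob top is at (198,85) against a predicted (207,83), so the crank is about 0.05 rad short of 0. At the collar rim that is roughly 1.3 mm off, with about 5.5 mm of clearance either side of the pin. The notch at (222,255) faces the pin tip at (226,278), and the gripper is clear, so I'm handing in.

```bash
python3 -c "
from rig import manip
print(manip.finish_job())"
```

```text
the job is handed in; nothing more can be done
None
```

I turned the red-knob crank about 455° clockwise and left it with its notch facing the lock pin, about 0.05 rad short of dead centre by my measurement and well within the notch's clearance; the gripper let go, the black-knob press was not touched, and the job is handed in.

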